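# Tuck the matching printing plate under the flap and hold it flat

## Robot

A 7-joint arm with a two-finger parallel gripper is mounted at the origin on the work surface; the furniture and walls round the work are solid. World frame = base frame: x ahead of the robot, y to its left, z up, the work surface at z = 0. Lengths are in mm, angles in degrees, forces in N, time in s.
With the tool pointing down it reaches from about 425 to 1025 mm from the base axis. Payload 9.4 kg.
Tool frame: the origin (TCP) lies midway between the tips of the shut fingers; the grasp point (between the pads) lies 19 mm behind it; z points along the fingers, y is the direction in which the jaws open and shut (so a half turn about z gives the same grasp; the last joint's range is limited). The gripper opens to 85 mm and grips with 20 to 120 N. Pads are 22 mm wide; open, the fingers measure 114 mm over their backs; the gripper's body (76 mm by 85 mm) begins 54 mm behind the grasp point. The pads swing forward as they close: fully open they stand 13 mm farther back than shut.
Start: joints at [-75.671, 34.337, -0.143, 91.639, 0.103, 54.024, -4.572], TCP at [232.739, 686.627, 231.275] pointing down, gripper open.
Joint ranges: [-147.43, 147.43], [-19.82, 112.94], [-74.19, 73.91], [6.32, 146.72], [-59.91, 239.91], [6.04, 106.73], [-150.56, 150.56]. Speed limits (degrees/s): [127.2, 127.2, 172.46, 172.46, 180, 180, 180].

## Interface

Orientations are given as [roll, pitch, yaw] about the fixed x, y, z axes, in that order (R = Rz(yaw) Ry(pitch) Rx(roll)).
In Python, from plant import readout, eyes, arm gives the robot as it stands.
- The arm moves only by the tool play_rows, never from a script. Its argument "targets" is a list of rows, each an object of numbers: "x", "y", "z": the shift along the tool's x, y, z in cm; "turn": the turn about the tool's z in degrees. In form: [{"x": .., "y": .., "z": .., "turn": ..}, ...]. A call has 1 to 10 rows; each row is the pose to reach, as a shift and turn from the pose commanded when the call began, along the tool's axes at that moment; what a row does not reach only later rows make up. A row lasts 1/12 s, in which the tool goes at most 41.7 mm and 7.16 degrees, less where a joint would pass 70% of its speed; a pose out of reach is approached as far as the arm can. A call with a gripper value outside its range is refused whole. "hand" is the opening, from 0 (shut) to 1 (fully open), set as the call begins (left out, the last holds). The fingers move at their own pace and stop on an object; "force" is the grip in N (left out, the last holds). Time passes only in rows, so rows that repeat a pose let the fingers close. It gives the time, the measured TCP pose, the force and the opening at its end, in the units of the state.
- readout.state(): the state, without advancing time (a new reading comes with each control period).
- eyes.capture(name): name is "scene" or "top" or "wrist"; returns a dict with "img" (400x640x3 uint8, blue, green, red), "fx", "fy", "cx", "cy" (pixels), "k1" (the pictures are not rectified: a ray, as slopes to the right and down, at radius r is drawn at 1 + k1 r^2 times it, then the intrinsics apply), "R" (3x3) and "t" (3): a world point X has camera coordinates R X + t; the wrist camera has in their place "T_tool_cam" (4x4, takes a point from camera to tool coordinates, whose origin is the TCP and whose axes are the flange's). Camera axes: x right, y down, z forward; pixel columns grow to the right and rows downward; lengths in mm; the calibration is good to about 2 mm. A picture is of the moment at which its call begins: read the wrist's pose just before it. There is no depth.
- arm.close_job(): hands the job in, once; it reports no verdict.
The state is a dict: "t": time; "joint_positions": joint angles; "joint_velocities": joint speeds; "joint_torque": joint torques, N m; "ee_pos": TCP position; "eef_rot": TCP orientation; "force": force on the tool from outside, world axes, zero at the start; "torque": the same for the moment, N m; "opening": opening from 0.0 (shut) to 1.0 (fully open).
Only numpy, scipy, OpenCV 4.12 (cv2) and the standard library are available. Lean on these libraries where they do the work, as an engineer would, in place of code of your own. Each camera call takes 0.05 s, during which the arm holds its last target.

## Task

Of the two metal printing plates, take the one whose width matches the channel of the wooden registration board, and slide its front edge in under the hinged wooden flap, without lifting the flap, until the plate is fully home against the stop. Finish while still holding the plate there: keep it pressed flat on the board with light steady pressure, about the weight of a one-kilogram bag, and do not let go. Leave the other plate and the things around undisturbed.

Things in the scene. Friction and masses are not known exactly. Their poses are not given: they have to be found in the camera images.
- narrow_plate: The matching plate, loose: flat bare dark grey steel sheet 120 (x) x 76 (y) x 4 mm, about 0.28 kg, with an upright wooden batten handle across it: batten 12 mm thick (x), 60 mm long (y), standing on the sheet from 4 to 40 mm above the sheet's underside, its centre 40 mm behind the plate's centre (at x = -40 mm). Origin: centre of the sheet's underside. +x points to the front edge, the one to tuck (far from the batten); z up. It starts lying flat on the table.
- narrow_plate_front (a point): Middle of the underside of the narrow plate's front edge (60 mm ahead of its origin).
- wide_plate: The plate that does not fit: same sheet and batten, but 106 mm wide (y). Same origin and axes. Lies flat on the table, to be left alone (the two plates' places are swapped at random).
- board: Wooden registration board, fixed to the table, 220 (x) x 150 (y) mm. Origin: centre of its underside on the table. +x is the direction to push the plate in. On top two dark wooden cheeks 8 mm high form a channel 83 mm wide about the board's x axis, straight from x = +10 mm to the stop; their near ends flare outwards from x = +10 to about x = -14 mm. A dark stop bar across the channel has its face at x = +90 mm.
- bed: The board's plywood bed (part of the board, same origin and axes as board): 15 mm thick, flat top at z = +15 mm, reaching from x = -110 to +110 mm. The plate lies and is pressed on it.
- bed_home (a point): Point on top of the bed at the middle of the stop's face (board x = +90 mm, z = +15 mm): the plate's front edge belongs here. Axes as the board's.
- flap (a joint): Hinge angle of the flap: 0 when it lies shut on the cheeks, growing as its near edge is lifted. Light pale wooden flap (60 g, free hinge, 122 mm wide in y) over the far part of the channel, hinge axis along y at board x = +102 mm; it falls shut by its weight. Shut, its underside is 8 mm above the bed (4 mm above a plate lying flat), and its near edge, curled slightly upwards, is at board x = +37 mm, 10 to 17 mm above the bed.
- flap_edge (a point): Middle of the flap's near, curled-up edge (it rises with the flap). The plate goes in under it; when home the plate reaches about 53 mm beyond this edge.
- jar: Clear jar with red lid, 65 mm wide, 99 mm tall, beyond the work; bystander, leave alone. Origin: centre of underside.
- tube: Paint tube, 36 x 114 x 23 mm, lying on the table; bystander, leave alone. Origin: centre of underside.
- eraser: Pink eraser block, 24 x 46 x 13 mm, lying on the table; bystander, leave alone. Origin: centre of underside.
Things that resemble listed ones, but are neither listed nor needed, are in the scene too. Leave any blue look-alike of the narrow_plate alone.

How it is judged (in metres and radians):
On the way:
1. the narrow plate's front edge is under the flap, between the cheeks, not yet home (x of narrow_plate_front in the frame of bed_home between -0.04 and -0.01 m and y of narrow_plate_front in the frame of bed_home between -0.006 and 0.006 m and z of narrow_plate_front in the frame of bed_home between -0.003 and 0.006 m), for 0.04 s.
At the end, for the whole second after the job is handed in: Ends holding: the fingers press the narrow plate on the bed with 6 to 40 N (its weight included), at rest; its front edge within 6 mm of the stop and of the channel's middle line, flat within 2 degrees, square within 4.5 degrees; the flap shut (under 0.05 rad) (x of narrow_plate_front in the frame of bed_home between -0.006 and 0.004 m and y of narrow_plate_front in the frame of bed_home between -0.006 and 0.006 m and z of narrow_plate_front in the frame of bed_home between -0.003 and 0.003 m and angle between the x axis of narrow_plate and the x axis of board, either way round below 0.08 rad and angle between narrow_plate's own z axis and vertical below 0.035 rad and value of joint flap below 0.05 rad and contact force between narrow_plate and bed between 6 and 40 N and contact force between the fingers and narrow_plate above 1 N and linear speed of narrow_plate below 0.02 m/s); the arm keeps its last pose, push and grip.
It fails at once if the flap is lifted (more than 0.12 rad, about 8 mm at its edge) (value of joint flap above 0.12 rad).
It fails at once if the wide plate is moved more than 30 mm (distance of wide_plate from where it was at the start of the episode above 0.03 m).
It fails at once if the jar is moved more than 30 mm (distance of jar from where it was at the start of the episode above 0.03 m).
It fails at once if the paint tube is moved more than 30 mm (distance of tube from where it was at the start of the episode above 0.03 m).
It fails at once if the eraser is moved more than 30 mm (distance of eraser from where it was at the start of the episode above 0.03 m).
It also fails if it takes over 35 s, if anything falls off the work surface, if the arm or the gripper's body presses on something with over 40 N, if the wrist force passes 120 N, or if a joint passes its speed limit or range.

## Working session

There is one attempt and no reset: what is moved stays moved. The work goes in short steps, Python scripts to look and compute and a tool call to move; the robot and the scene stay as the last step left them, time stands still between calls to the robot, and variables do not carry over. Pictures are saved under pics/ and viewed, and the job is handed in when it is done.

Besides the shell and the picture viewer there is one more tool, called as a command line: name --argument value ..., lists and objects as JSON in quotes. play_rows: Moves the arm, as the interface text tells. Its arguments: {"type":"object","properties":{"targets":{"type":"array","items":{"type":"object","properties":{"x":{"type":"number"},"y":{"type":"number"},"z":{"type":"number"},"turn":{"type":"number"}}}},"hand":{"type":"number"},"force":{"type":"number"}},"required":["targets"]}

```bash
ls; mkdir -p pics; python3 - <<'E'
from plant import readout, eyes, arm
import cv2
s=readout.state(); print(s)
for n in ["scene","top","wrist"]:
    c=eyes.capture(n); cv2.imwrite(f"pics/{n}0.png",c["img"])
    print(n,{k:v for k,v in c.items() if k!="img"})
E
```

```text
pics
{'t': 0.0, 'joint_positions': array([-75.66994813,  34.38477815,  -0.14642905,  91.67978197,
         0.1039765 ,  54.02422289,  -4.57192034]), 'joint_velocities': array([ 0.05315432,  0.00028924,  0.00708478, -0.00930997, -0.02599754,
       -0.07163891,  0.04776863]), 'joint_torque': array([ 3.55069915e-05, -7.76444721e+01,  1.56497028e+00, -2.58005834e+01,
        1.23731830e-02,  9.22079285e-03, -2.65523897e-05]), 'ee_pos': array([232.60248132, 686.18486778, 230.42064904]), 'eef_rot': array([-1.79911738e+02,  8.41674471e-03,  1.61280086e+02]), 'force': array([-0.80707601, -0.15872683, -0.86792276]), 'torque': array([ 0.03061478, -0.03768182, -0.03086995]), 'opening': 0.9984832647972358}
scene {'fx': 369.95219092126405, 'fy': 369.95219092126405, 'cx': 314.55046132799225, 'cy': 195.7731177189479, 'k1': -0.009854957630573804, 'R': array([[ 0.67394524, -0.73874193, -0.00762709],
       [-0.4709418 , -0.42163426, -0.77487959],
       [ 0.5692202 ,  0.52581833, -0.63206285]]), 't': array([-375.00435801,  298.79389902,  599.80005502])}
top {'fx': 370.3724748461085, 'fy': 370.3724748461085, 'cx': 319.1903026363806, 'cy': 203.48885059783143, 'k1': -0.08164890303676527, 'R': array([[ 0.01409073, -0.99947031,  0.02933511],
       [-0.99685292, -0.01633065, -0.07757292],
       [ 0.07801089, -0.02814973, -0.99655501]]), 't': array([ -59.78865812,  538.73502651, 1089.05880587])}
wrist {'fx': 341.07597732705455, 'fy': 341.07597732705455, 'cx': 321.58111343645794, 'cy': 196.08754659274422, 'k1': 0.0011155782575434725, 'T_tool_cam': array([[ 6.74976833e-04, -9.48851995e-01, -3.15720503e-01,
         8.17893642e+01],
       [ 9.99999763e-01,  5.98098218e-04,  3.40395967e-04,
        -6.15064336e-01],
       [-1.34153522e-04, -3.15720658e-01,  9.48852174e-01,
        -1.43443092e+02],
       [ 0.00000000e+00,  0.00000000e+00,  0.00000000e+00,
         1.00000000e+00]])}
```

View pics/scene0.png

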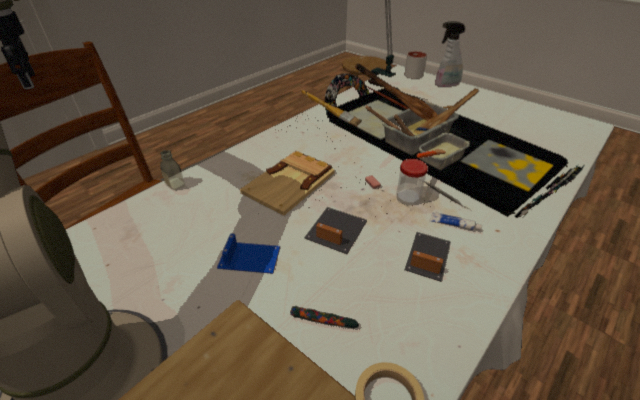

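View pics/top0.png

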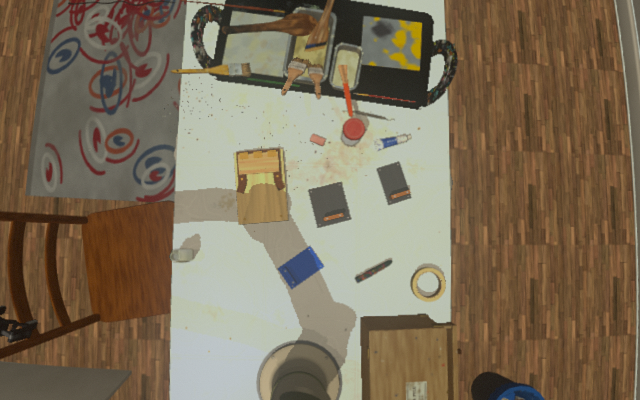

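View pics/wrist0.png

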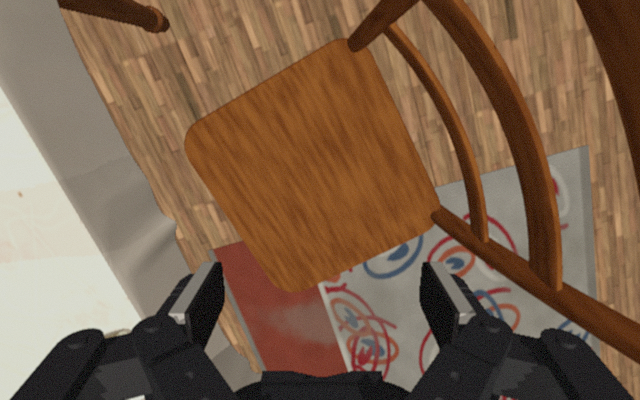

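The top view shows dark plates at about (330,204) and (394,184), and a blue look-alike at (300,267). The board with its flap is at (262,186). I'll measure both plates and the board.

```bash
cat > h.py <<'E'
import numpy as np, cv2
from scipy.spatial.transform import Rotation as Ro
def und(c,px):
    px=np.atleast_2d(np.array(px,float)); d=np.c_[(px[:,0]-c["cx"])/c["fx"],(px[:,1]-c["cy"])/c["fy"]]
    u=d.copy()
    for _ in range(20): u=d/(1+c["k1"]*(u**2).sum(1,keepdims=True))
    return u
def ext(c,s=None):
    if "R" in c: return c["R"],c["t"]
    Rt=Ro.from_euler("xyz",s["eef_rot"],degrees=True).as_matrix()
    T=c["T_tool_cam"]; Rc=Rt@T[:3,:3]; p=Rt@T[:3,3]+s["ee_pos"]
    return Rc.T,-Rc.T@p
def cast(c,px,z,s=None):
    R,t=ext(c,s); u=und(c,px); d=np.c_[u,np.ones(len(u))]@R; o=-R.T@t
    k=(z-o[2])/d[:,2]; return o+d*k[:,None]
def proj(c,X,s=None):
    R,t=ext(c,s); p=np.atleast_2d(X)@R.T+t; u=p[:,:2]/p[:,2:]
    u=u*(1+c["k1"]*(u**2).sum(1,keepdims=True)); return u*c["fx"]+[c["cx"],c["cy"]]
E
python3 - <<'E'
from plant import readout, eyes
from h import *
c=eyes.capture("top"); img=c["img"]
hsv=cv2.cvtColor(img,cv2.COLOR_BGR2HSV)
for nm,(x0,y0,x1,y1) in {"A":(300,172,360,236),"B":(368,152,420,214)}.items():
    m=((hsv[...,2]<110)).astype(np.uint8); mm=np.zeros_like(m); mm[y0:y1,x0:x1]=m[y0:y1,x0:x1]
    br=((hsv[...,1]>120)&(hsv[...,2]>60)).astype(np.uint8); b2=np.zeros_like(m); b2[y0:y1,x0:x1]=br[y0:y1,x0:x1]
    cs,_=cv2.findContours(mm|b2,cv2.RETR_EXTERNAL,cv2.CHAIN_APPROX_NONE)
    k=max(cs,key=cv2.contourArea); P=cast(c,k[:,0,:],4)
    r=cv2.minAreaRect(P[:,:2].astype(np.float32)); print(nm,len(k),r)
    cs,_=cv2.findContours(b2,cv2.RETR_EXTERNAL,cv2.CHAIN_APPROX_NONE)
    if cs:
        k=max(cs,key=cv2.contourArea);P=cast(c,k[:,0,:],40); print(" batten",cv2.minAreaRect(P[:,:2].astype(np.float32)))
s=cv2.resize(img[140:240,220:420],None,fx=4,fy=4,interpolation=cv2.INTER_CUBIC); cv2.imwrite("pics/topc.png",s)
E
```

```text
A 135 ((539.3814697265625, -82.60890197753906), (116.88626098632812, 102.91860961914062), 14.822590827941895)
 batten ((500.5825500488281, -93.01905059814453), (10.01123332977295, 58.01929473876953), 14.859477043151855)
B 112 ((609.439208984375, -281.62396240234375), (116.61647033691406, 74.60755157470703), 18.56833267211914)
 batten ((571.0110473632812, -292.03485107421875), (10.38183879852295, 57.84748077392578), 19.15882682800293)
```

View pics/topc.png

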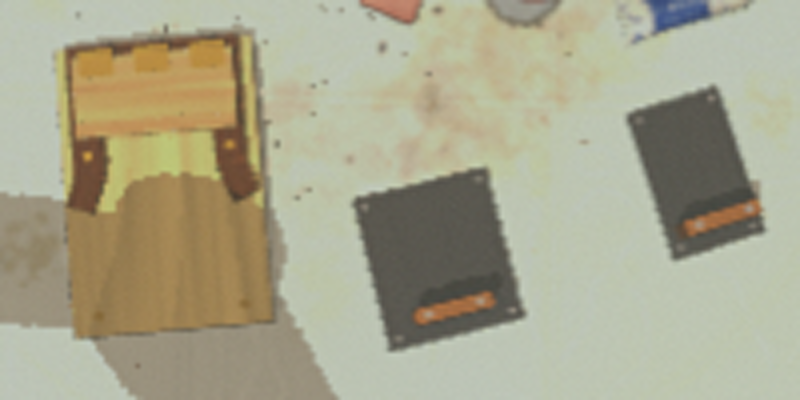

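Plate B at (394,184) measures 117×75 mm, so it is the narrow one. Plate A at (330,204) measures 117×103 mm, so it is the wide one, and the blue item is a decoy. Next comes a rough board pose and the first move's numbers.

```bash
cat >> h.py <<'E'
def plan(cmd,goal):
    "cmd, goal: (x,y,z,yaw) mm,deg, tool down -> row in tool axes, cm"
    R=Ro.from_euler("xyz",[180,0,cmd[3]],degrees=True).as_matrix()
    d=R.T@(np.array(goal[:3])-np.array(cmd[:3]))/10
    tr=-(((goal[3]-cmd[3])+180)%360-180)
    return dict(x=round(d[0],2),y=round(d[1],2),z=round(d[2],2),turn=round(tr,2)), int(np.ceil(max(np.linalg.norm(d)/4.17,abs(tr)/7.16)))
E
python3 - <<'E'
from plant import readout, eyes
from h import *
c=eyes.capture("top")
px=np.array([[76,338],[272,320],[60,47],[253,30]])/4+[220,140]
P=cast(c,px,15); print(P.round(1)); 
d=np.diff(P[:,:2],axis=0); print(np.linalg.norm(P[2]-P[0]),np.linalg.norm(P[1]-P[0]))
v=(P[2]+P[3]-P[0]-P[1])[:2]; print("yaw",np.degrees(np.arctan2(v[1],v[0])), "c",P.mean(0))
ctr=P.mean(0)
cmd=(232.739,686.627,231.275,161.28)
print(plan(cmd,(ctr[0],ctr[1],260,108)))
print(plan((ctr[0],ctr[1],260,108),(571,-290,150,108.7)))
E
```

```text
[[473.  187.8  15. ]
 [488.9  41.2  15. ]
 [694.1 207.2  15. ]
 [709.8  60.4  15. ]]
221.93818332707127 147.4662815124794
yaw 4.990579641248708 c [591.431604   124.15368576  15.        ]
({'x': np.float64(-52.02), 'y': np.float64(-41.76), 'z': np.float64(-2.87), 'turn': 53.28}, 17)
({'x': np.float64(-38.76), 'y': np.float64(-14.74), 'z': np.float64(11.0), 'turn': -0.7}, 11)
```

play_rows --targets '[{"x":-2.6,"y":-2.1,"z":-0.1,"turn":2.7},{"x":-5.2,"y":-4.2,"z":-0.3,"turn":5.3},{"x":-7.8,"y":-6.3,"z":-0.4,"turn":8},{"x":-10.4,"y":-8.4,"z":-0.6,"turn":10.7},{"x":-13,"y":-10.4,"z":-0.7,"turn":13.3},{"x":-15.6,"y":-12.5,"z":-0.9,"turn":16},{"x":-18.2,"y":-14.6,"z":-1,"turn":18.6},{"x":-20.8,"y":-16.7,"z":-1.1,"turn":21.3},{"x":-23.4,"y":-18.8,"z":-1.3,"turn":24},{"x":-26,"y":-20.9,"z":-1.4,"turn":26.6}]' --hand 1

```text
t: 1.08
ee_pos: [412.6, 403.8, 245.6]
eef_rot: [180.0, -0.0, 134.5]
force: [1.0, -0.4, 0.0]
opening: 1.003
```

```bash
cat >> h.py <<'E'
def after(cmd,x,y,z,turn):
    R=Ro.from_euler("xyz",[180,0,cmd[3]],degrees=True).as_matrix()
    p=np.array(cmd[:3])+R@(np.array([x,y,z])*10); return (*p,cmd[3]-turn)
E
python3 - <<'E'
from h import *
c=after((232.739,686.627,231.275,161.28),-26,-20.9,-1.4,26.6); print(c, plan(c,(591,124,260,108)))
E
```

```text
(np.float64(411.90734484892664), np.float64(405.2381157062239), np.float64(245.27499999999998), 134.68) ({'x': np.float64(-32.59), 'y': np.float64(-7.04), 'z': np.float64(-1.47), 'turn': 26.68}, 9)
```

play_rows --targets '[{"x":-3.6,"y":-0.8,"z":-0.2,"turn":3},{"x":-7.2,"y":-1.6,"z":-0.4,"turn":6},{"x":-10.8,"y":-2.4,"z":-0.5,"turn":9},{"x":-14.4,"y":-3.1,"z":-0.7,"turn":12},{"x":-18,"y":-3.9,"z":-0.8,"turn":15},{"x":-21.6,"y":-4.7,"z":-1,"turn":18},{"x":-25.2,"y":-5.5,"z":-1.1,"turn":21},{"x":-28.8,"y":-6.3,"z":-1.3,"turn":24},{"x":-32.6,"y":-7,"z":-1.5,"turn":26.7},{"x":-32.6,"y":-7,"z":-1.5,"turn":26.7}]'

```text
t: 1.92
ee_pos: [595.2, 116.1, 261.2]
eef_rot: [179.9, 0.3, 107.3]
force: [0.5, -0.3, 0.6]
opening: 1.006
```

```bash
python3 - <<'E'
from plant import readout, eyes
import cv2,pickle
s=readout.state(); c=eyes.capture("wrist"); s2=readout.state()
print(s["t"],s["ee_pos"],s["eef_rot"],s2["ee_pos"],s["force"],s["joint_positions"])
pickle.dump((s,c),open("w1.pkl","wb")); cv2.imwrite("pics/w1.png",c["img"])
E
```

```text
1.9167 [595.18634151 116.0975804  261.2067703 ] [179.85122837   0.25024951 107.30590538] [593.3047348  119.67283486 260.64026327] [ 0.46829957 -0.25170128  0.59213275] [-28.66882879  24.86570442  17.41483442 106.82751056  -9.2098214
  49.51498249  10.51149619]
```

View pics/w1.png

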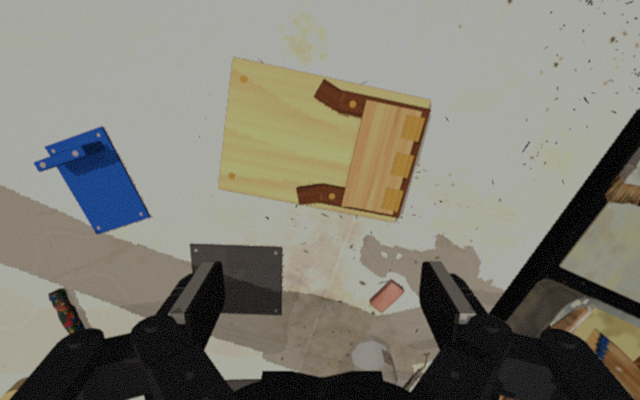

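The view shows the board at (325,140) with the cheeks and flap hinge on its right, and the wide plate at (237,280). The arm was still settling, so I'll recapture and enlarge the board.

```bash
python3 - <<'E'
from plant import readout, eyes
import cv2,pickle
for i in range(3):
    s=readout.state(); c=eyes.capture("wrist"); s2=readout.state()
    print(s["ee_pos"],s["eef_rot"],s2["ee_pos"]-s["ee_pos"])
pickle.dump((s,c),open("w1.pkl","wb")); cv2.imwrite("pics/w2.png",cv2.resize(c["img"][40:240,200:450],None,fx=3,fy=3,interpolation=cv2.INTER_CUBIC))
E
```

```text
[593.3047348  119.67283486 260.64026327] [1.79933751e+02 1.21186678e-01 1.07561749e+02] [-1.36105715  2.69812527 -0.37632991]
[591.94367765 122.37096012 260.26393336] [1.79994456e+02 2.87737135e-02 1.07788565e+02] [-0.7936542   1.77227892 -0.17666886]
[591.15002345 124.14323904 260.0872645 ] [-1.79976409e+02 -2.07954084e-02  1.07948950e+02] [-0.39430413  1.00623115 -0.04623918]
```

View pics/w2.png

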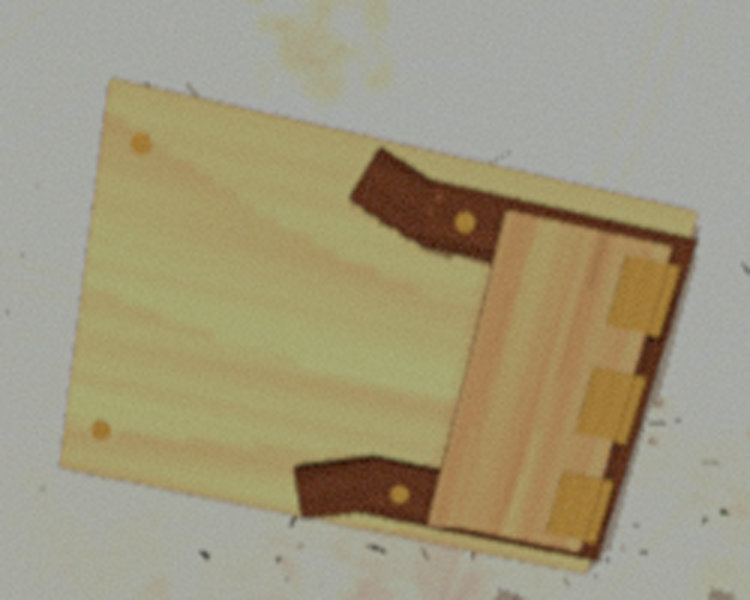

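```bash
cat > board.py <<'E'
from h import *
def seg(hsv): return (hsv[...,1]>70).astype(np.uint8)
def lines(c,s,roi,z=15,seed=None):
    img=c["img"]; hsv=cv2.cvtColor(cv2.GaussianBlur(img,(3,3),0),cv2.COLOR_BGR2HSV)
    m=seg(hsv); mm=np.zeros_like(m); x0,y0,x1,y1=roi; mm[y0:y1,x0:x1]=m[y0:y1,x0:x1]
    mm=cv2.morphologyEx(mm,cv2.MORPH_OPEN,np.ones((5,5)))
    k=max(cv2.findContours(mm,cv2.RETR_EXTERNAL,cv2.CHAIN_APPROX_NONE)[0],key=cv2.contourArea)[:,0,:]
    return k, cast(c,k,z,s)
E
python3 - <<'E'
from plant import readout, eyes
from board import *
import pickle
for i in range(3): s=readout.state(); c=eyes.capture("wrist")
print(s["ee_pos"],s["eef_rot"])
pickle.dump((s,c),open("w1.pkl","wb"))
k,P=lines(c,s,(205,40,445,235))
r=cv2.minAreaRect(P[:,:2].astype(np.float32)); print(r)
yaw=np.radians(5); o=np.array([591.4,124.2])
for it in range(4):
    ex=np.array([np.cos(yaw),np.sin(yaw)]); ey=np.array([-ex[1],ex[0]])
    L=(P[:,:2]-o)@np.c_[ex,ey]
    def fit(sel,ax):  # line
        return np.polyfit(L[sel][:,1-ax],L[sel][:,ax],1)
    up=fit((abs(L[:,1]-75)<8)&(abs(L[:,0])<100),1); lo=fit((abs(L[:,1]+75)<8)&(abs(L[:,0])<90),1)
    ne=fit((abs(L[:,0]+110)<8)&(abs(L[:,1])<65),0); fa=fit((abs(L[:,0]-110)<8)&(abs(L[:,1])<65),0)
    print("up",up,"lo",lo,"near",ne,"far",fa)
    yaw+=np.arctan((up[0]+lo[0])/2); o=o+ey*(up[1]+lo[1])/2+ex*(ne[1]+110)
    print(np.degrees(yaw),o)
E
```

```text
[590.59294679 125.78648312 260.13729987] [-1.79976766e+02 -3.97940003e-02  1.08122035e+02]
((591.5342407226562, 126.35258483886719), (221.8498992919922, 148.84866333007812), 5.73639440536499)
up [1.29902745e-02 7.59792540e+01] lo [ 1.07894154e-02 -7.13885628e+01] near [-1.45042226e-02 -1.09932521e+02] far [-1.27345212e-02  1.10590396e+02]
5.681205833822856 [591.26716975 126.49249231]
up [1.14583894e-03 7.36823194e+01] lo [-1.09952024e-03 -7.36789354e+01] near [-2.63557906e-03 -1.10022525e+02] far [-4.79746855e-03  1.10446944e+02]
5.6825327667542 [591.24458832 126.4919462 ]
up [1.12268020e-03 7.36805997e+01] lo [-1.12267813e-03 -7.36806046e+01] near [-2.61242131e-03 -1.09999998e+02] far [-4.77431248e-03  1.10469448e+02]
5.68253282617566 [591.24459077 126.491944  ]
up [1.12267916e-03 7.36806021e+01] lo [-1.12267916e-03 -7.36806021e+01] near [-2.61242027e-03 -1.10000000e+02] far [-4.77431145e-03  1.10469446e+02]
5.682532826178319 [591.24459078 126.491944  ]
```

The wrist view puts the board's centre at (591.2,126.5) with yaw 5.7°, and its size matches. Next I go above the narrow plate.

```bash
python3 - <<'E'
from h import *
c=after((232.739,686.627,231.275,161.28),-26,-20.9,-1.4,26.6); c=after(c,-32.6,-7,-1.5,26.7);print(c, plan(c,(574,-290,170,108.7)))
E
```

```text
(np.float64(591.359970924035), np.float64(124.21720012386493), np.float64(260.275), 107.98) ({'x': np.float64(-38.86), 'y': np.float64(-14.44), 'z': np.float64(9.03), 'turn': -0.72}, 11)
```

play_rows --targets '[{"x":-2,"y":-0.8,"z":0.4,"turn":0},{"x":-6,"y":-2.3,"z":1,"turn":0},{"x":-10,"y":-3.8,"z":2,"turn":0},{"x":-14,"y":-5.2,"z":3,"turn":-0.2},{"x":-18,"y":-6.7,"z":4,"turn":-0.3},{"x":-22,"y":-8.2,"z":5,"turn":-0.4},{"x":-26,"y":-9.7,"z":6,"turn":-0.5},{"x":-30,"y":-11.2,"z":7,"turn":-0.6},{"x":-33.8,"y":-12.5,"z":8,"turn":-0.7},{"x":-37,"y":-13.7,"z":8.5,"turn":-0.7}]'

```text
t: 3.1
ee_pos: [575.5, -263.6, 175.7]
eef_rot: [-180.0, -0.0, 108.8]
force: [0.3, 0.1, 0.5]
opening: 0.999
```

play_rows --targets '[{"x":-1.2,"y":-0.5,"z":0.4,"turn":0},{"x":-1.9,"y":-0.7,"z":0.5,"turn":0},{"x":-1.9,"y":-0.7,"z":0.5,"turn":0},{"x":-1.9,"y":-0.7,"z":0.5,"turn":0},{"x":-1.9,"y":-0.7,"z":0.5,"turn":0}]'

```text
t: 3.52
ee_pos: [575.8, -280.8, 171.8]
eef_rot: [180.0, -0.1, 108.9]
force: [-1.2, -0.7, 0.0]
opening: 1.001
```

```bash
python3 - <<'E'
from plant import readout, eyes
from h import *
import cv2,pickle
c=after((591.36,124.217,260.275,107.98),-37,-13.7,8.5,-.7); c=after(c,-1.9,-.7,.5,0); print("cmd",c)
for i in range(3): s=readout.state(); c=eyes.capture("wrist"); 
print(s["t"],s["ee_pos"],s["eef_rot"],s["force"])
pickle.dump((s,c),open("w3.pkl","wb")); cv2.imwrite("pics/w3.png",c["img"])
E
```

```text
cmd (np.float64(574.7180446119692), np.float64(-290.2447415821101), np.float64(170.27499999999998), 108.68)
3.6167 [ 575.78639464 -281.17854362  171.90364157] [ 1.79950224e+02 -2.21921050e-02  1.08850416e+02] [ 0.85684262 -0.33166998  0.17374498]
```

View pics/w3.png

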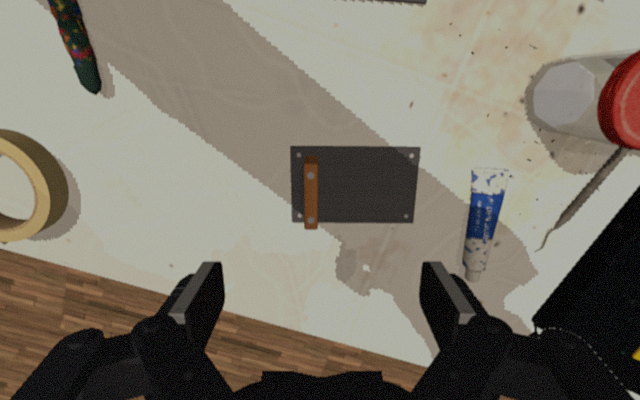

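The narrow plate is centred at (355,185) with its batten at (311,190). I'll measure it now and check the orientation and the tube clearance.

```bash
python3 - <<'E'
from plant import readout, eyes
from h import *
s=readout.state(); c=eyes.capture("wrist"); print(s["ee_pos"],s["eef_rot"],s["opening"])
img=c["img"]; hsv=cv2.cvtColor(cv2.GaussianBlur(img,(3,3),0),cv2.COLOR_BGR2HSV)
roi=np.zeros(img.shape[:2],np.uint8); roi[120:245,270:440]=1
br=((hsv[...,1]>110)&(hsv[...,0]<25)).astype(np.uint8)*roi
dk=(hsv[...,2]<95).astype(np.uint8)*roi
# sheet
k=max(cv2.findContours(dk|br,cv2.RETR_EXTERNAL,cv2.CHAIN_APPROX_NONE)[0],key=cv2.contourArea)[:,0,:]
P=cast(c,k,4,s)[:,:2]
print("sheet",cv2.minAreaRect(P.astype(np.float32)))
yaw=np.radians(18.7);o=np.array([609,-281.5])
for it in range(4):
    ex=np.array([np.cos(yaw),np.sin(yaw)]); ey=np.array([-ex[1],ex[0]]); L=(P-o)@np.c_[ex,ey]
    f=lambda sel,ax: np.polyfit(L[sel][:,1-ax],L[sel][:,ax],1)
    up=f((abs(L[:,1]-38)<6)&(L[:,0]>-25)&(L[:,0]<50),1); lo=f((abs(L[:,1]+38)<6)&(L[:,0]>-20)&(L[:,0]<50),1)
    ne=f((abs(L[:,0]+60)<6)&(abs(L[:,1])<30),0); fa=f((abs(L[:,0]-60)<6)&(abs(L[:,1])<30),0)
    yaw+=np.arctan((up[0]+lo[0])/2); o=o+ey*(up[1]+lo[1])/2+ex*(ne[1]+fa[1])/2
print("yaw",np.degrees(yaw),"o",o,"half",(up[1]-lo[1]),(fa[1]-ne[1]),up[0],lo[0])
k=max(cv2.findContours(br,cv2.RETR_EXTERNAL,cv2.CHAIN_APPROX_NONE)[0],key=cv2.contourArea)[:,0,:]
print("batten",cv2.minAreaRect(cast(c,k,40,s)[:,:2].astype(np.float32)))
print("expected batten",o-40*ex)
print("tool now local",((s["ee_pos"][:2]-o)@np.c_[ex,ey]))
cv2.imwrite("pics/w4.png",cv2.resize(img[130:250,280:440],None,fx=4,fy=4,interpolation=cv2.INTER_CUBIC))
E
```

```text
[ 575.64308632 -281.54930276  171.889231  ] [ 1.79957162e+02 -1.30941608e-02  1.08825844e+02] 0.9986814593299841
sheet ((608.634765625, -285.4945068359375), (119.732666015625, 80.70734405517578), 18.85198211669922)
yaw 18.008433854909644 o [ 607.64927962 -282.54392371] half 74.39020805542854 118.26928964484591 0.001308711030411575 -0.001308659017158341
batten ((568.494140625, -291.45367431640625), (12.46651840209961, 64.00492095947266), 18.674901962280273)
expected batten [ 569.60883854 -294.91020212]
tool now local [-30.13074878  10.84083293]
```

View pics/w4.png

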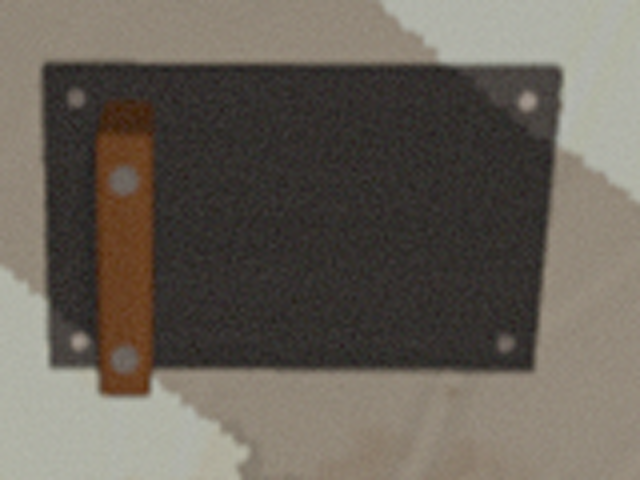

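Confirmed: 118×74 mm, dark grey, batten at crop (124,265), so this is the narrow plate with its front edge to the right (+x). I'll align above the batten and descend.

```bash
python3 - <<'E'
from h import *
print(plan((575.6,-281.6,171.9,108.83),(569.5,-294,60,108.4)))
E
```

```text
({'x': np.float64(-0.98), 'y': np.float64(-0.98), 'z': np.float64(11.19), 'turn': 0.43}, 3)
```

play_rows --targets '[{"x":-0.4,"y":-0.4,"z":2,"turn":0.4},{"x":-1,"y":-1,"z":5,"turn":0.4},{"x":-1,"y":-1,"z":8,"turn":0.4},{"x":-1,"y":-1,"z":10,"turn":0.4},{"x":-1,"y":-1,"z":10.6,"turn":0.4},{"x":-1,"y":-1,"z":10.6,"turn":0.4},{"x":-1,"y":-1,"z":10.6,"turn":0.4},{"x":-1,"y":-1,"z":10.6,"turn":0.4}]'

```text
t: 4.38
ee_pos: [569.6, -296.3, 67.0]
eef_rot: [179.9, 0.1, 108.3]
force: [0.1, -0.6, -0.3]
opening: 1.0
```

```bash
python3 - <<'E'
from plant import readout, eyes
from h import *
for i in range(2): s=readout.state(); c=eyes.capture("wrist"); print(s["t"],s["ee_pos"],s["eef_rot"])
cv2.imwrite("pics/w5.png",c["img"])
print(plan((*s["ee_pos"],s["eef_rot"][2]),(569.5,-294,8,108.4)))
E
```

```text
4.3833 [ 569.61556132 -296.3319994    67.0116748 ] [1.79905042e+02 8.51395627e-02 1.08296172e+02]
4.4333 [ 569.60722479 -296.37013295   67.11594776] [1.79893881e+02 9.41180581e-02 1.08294093e+02]
({'x': np.float64(0.23), 'y': np.float64(0.06), 'z': np.float64(5.91), 'turn': np.float64(-0.11)}, 2)
```

View pics/w5.png

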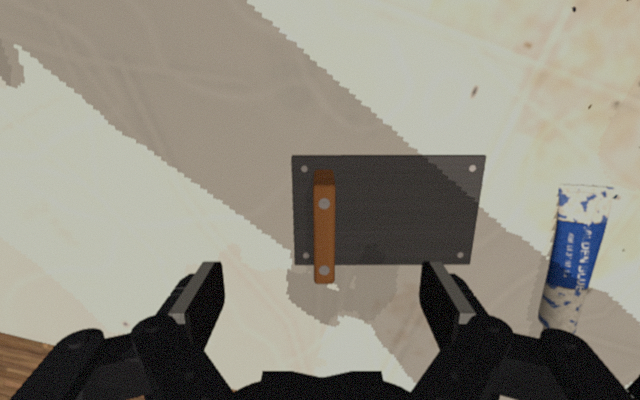

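```bash
python3 - <<'E'
from plant import readout, eyes
from h import *
s=readout.state(); c=eyes.capture("wrist")
P=cast(c,[[324.5,236.5],[324.5,184],[324.5,283]],40,s); print(P)
ce=P[0]; print(plan((*s["ee_pos"],s["eef_rot"][2]),(ce[0],ce[1],8,108.4)))
E
```

```text
[[ 570.01815237 -295.28876918   40.        ]
 [ 560.50603362 -266.8298739    40.        ]
 [ 579.33553455 -323.16527454   40.        ]]
({'x': np.float64(0.09), 'y': np.float64(0.08), 'z': np.float64(5.91), 'turn': np.float64(-0.11)}, 2)
```

play_rows --targets '[{"x":0.1,"y":0.1,"z":1.5,"turn":0},{"x":0.1,"y":0.1,"z":3,"turn":0},{"x":0.1,"y":0.1,"z":4.5,"turn":0},{"x":0.1,"y":0.1,"z":5.5,"turn":0},{"x":0.1,"y":0.1,"z":5.7,"turn":0},{"x":0.1,"y":0.1,"z":5.7,"turn":0},{"x":0.1,"y":0.1,"z":5.7,"turn":0}]'

```text
t: 5.12
ee_pos: [569.6, -295.1, 9.1]
eef_rot: [180.0, 0.0, 108.3]
force: [1.7, -0.2, -1.2]
opening: 0.998
```

Height is good. Closing with moderate force.

play_rows --targets '[{"x":0,"y":0,"z":0.1,"turn":0},{"x":0,"y":0,"z":0.1,"turn":0},{"x":0,"y":0,"z":0.1,"turn":0},{"x":0,"y":0,"z":0.1,"turn":0},{"x":0,"y":0,"z":0.1,"turn":0},{"x":0,"y":0,"z":0.1,"turn":0},{"x":0,"y":0,"z":0.1,"turn":0},{"x":0,"y":0,"z":0.1,"turn":0},{"x":0,"y":0,"z":0.1,"turn":0},{"x":0,"y":0,"z":0.1,"turn":0}]' --hand 0 --force 70

```text
t: 5.95
ee_pos: [569.5, -295.0, 7.8]
eef_rot: [180.0, 0.0, 108.3]
force: [-0.4, -0.5, 5.7]
opening: 0.129
```

play_rows --targets '[{"x":0,"y":0,"z":0,"turn":0},{"x":0,"y":0,"z":0,"turn":0},{"x":0,"y":0,"z":0,"turn":0},{"x":0,"y":0,"z":0,"turn":0}]'

```text
t: 6.28
ee_pos: [569.5, -294.9, 7.8]
eef_rot: [180.0, 0.0, 108.3]
force: [-0.1, 1.4, 5.6]
opening: 0.133
```

```bash
python3 - <<'E'
from plant import readout, eyes
from h import *
s=readout.state(); c=eyes.capture("wrist"); print(s["t"],s["ee_pos"],s["eef_rot"],s["opening"],s["force"],s["torque"])
cv2.imwrite("pics/w6.png",c["img"])
E
```

```text
6.2833 [ 569.51336971 -294.90537268    7.81498769] [1.79974836e+02 1.65934394e-02 1.08280421e+02] 0.1326774649398652 [-0.10738513  1.44259996  5.56972187] [0.10253117 0.09049741 0.06095983]
```

View pics/w6.png

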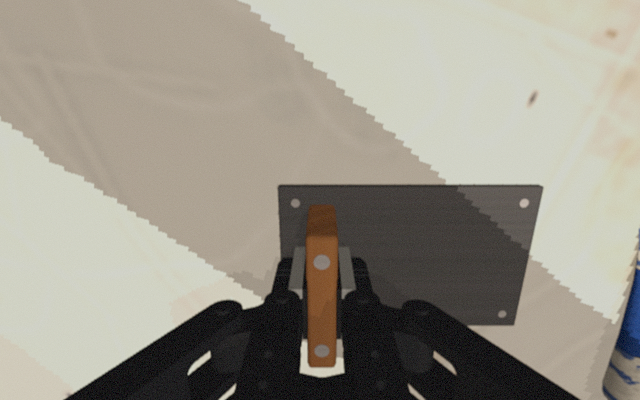

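Gripped: the opening is 0.133, about 11 mm, and the plate is square in the jaws. Now lift.

play_rows --targets '[{"x":0,"y":0,"z":-0.7,"turn":0},{"x":0,"y":0,"z":-2,"turn":0},{"x":0,"y":0,"z":-4,"turn":0},{"x":0,"y":0,"z":-6.5,"turn":0},{"x":0,"y":0,"z":-9,"turn":0},{"x":0,"y":0,"z":-11,"turn":0},{"x":0,"y":0,"z":-12,"turn":0},{"x":0,"y":0,"z":-12,"turn":0},{"x":0,"y":0,"z":-12,"turn":0}]'

```text
t: 7.08
ee_pos: [569.2, -294.6, 127.7]
eef_rot: [180.0, 0.0, 108.3]
force: [0.3, 0.1, -2.6]
opening: 0.132
```

```bash
python3 - <<'E'
from plant import readout, eyes
from h import *
s=readout.state(); c=eyes.capture("wrist"); print(s["t"],s["ee_pos"],s["eef_rot"],s["opening"],s["force"],s["torque"])
cv2.imwrite("pics/w7.png",c["img"])
g=(475.8,115.0,125,95.68)
print(plan((569.5,-295,128,108.3),g))
E
```

```text
7.0833 [ 569.2448971  -294.62725519  127.73450216] [1.79970126e+02 1.36355908e-02 1.08290186e+02] 0.13223557765392885 [ 0.25910656  0.12522907 -2.60709817] [-0.04541052  0.05797367 -0.02417439]
({'x': np.float64(41.87), 'y': np.float64(3.98), 'z': np.float64(0.3), 'turn': 12.62}, 11)
```

View pics/w7.png

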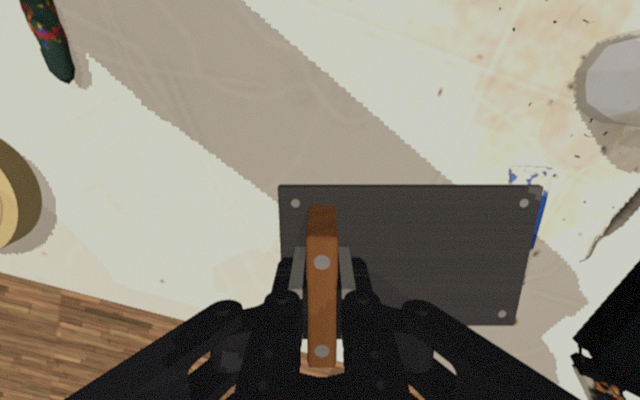

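play_rows --targets '[{"x":1,"y":0.1,"z":0,"turn":0.4},{"x":3,"y":0.3,"z":0,"turn":1},{"x":6,"y":0.6,"z":0,"turn":2},{"x":9.5,"y":0.9,"z":0,"turn":3},{"x":13,"y":1.2,"z":0.1,"turn":4},{"x":16.5,"y":1.6,"z":0.1,"turn":5},{"x":20,"y":1.9,"z":0.1,"turn":6},{"x":23.5,"y":2.2,"z":0.2,"turn":7},{"x":27,"y":2.6,"z":0.2,"turn":8},{"x":30,"y":2.9,"z":0.2,"turn":9}]'

```text
t: 7.97
ee_pos: [500.7, 1.9, 124.4]
eef_rot: [-179.8, -0.0, 99.3]
force: [0.9, 0.5, -2.9]
opening: 0.129
```

```bash
python3 - <<'E'
from h import *
c=after((569.5,-295,128,108.3),30,2.9,.2,9); print(c,plan(c,(475.8,115.0,125,95.68)))
E
```

```text
(np.float64(502.8356020613938), np.float64(-1.0665754843740842), np.float64(126.0), 99.3) ({'x': np.float64(11.89), 'y': np.float64(-0.79), 'z': np.float64(0.1), 'turn': 3.62}, 3)
```

play_rows --targets '[{"x":3,"y":-0.2,"z":0,"turn":0.9},{"x":6,"y":-0.4,"z":0,"turn":1.8},{"x":8.5,"y":-0.6,"z":0,"turn":2.7},{"x":10.7,"y":-0.7,"z":0,"turn":3.4},{"x":11.9,"y":-0.8,"z":0,"turn":3.6},{"x":11.9,"y":-0.8,"z":0,"turn":3.6},{"x":11.9,"y":-0.8,"z":0,"turn":3.6},{"x":11.9,"y":-0.8,"z":0,"turn":3.6}]'

```text
t: 8.63
ee_pos: [475.2, 114.7, 125.0]
eef_rot: [-179.9, 0.0, 95.7]
force: [0.1, 0.6, -3.5]
opening: 0.127
```

```bash
python3 - <<'E'
from plant import readout, eyes
from h import *
import pickle
s=readout.state(); c=eyes.capture("wrist"); print(s["t"],s["ee_pos"],s["eef_rot"],s["opening"],s["force"])
cv2.imwrite("pics/w8.png",c["img"]); pickle.dump((s,c),open("w8.pkl","wb"))
P=cast(c,[[279.5,185.5],[542,185.5],[515,324.5]],s["ee_pos"][2]-3.8,s)
R=Ro.from_euler("xyz",s["eef_rot"],degrees=True).as_matrix()
print(((P-s["ee_pos"])@R).round(1))
E
```

```text
8.6333 [475.20198922 114.65993758 124.99140844] [-1.79941710e+02  4.75840952e-02  9.56618294e+01] 0.1268758095718467 [ 0.06179811  0.5851666  -3.5236487 ]
[[ 36.9 -19.8   3.8]
 [ 37.   98.3   3.7]
 [-38.4  99.7   3.7]]
```

View pics/w8.png

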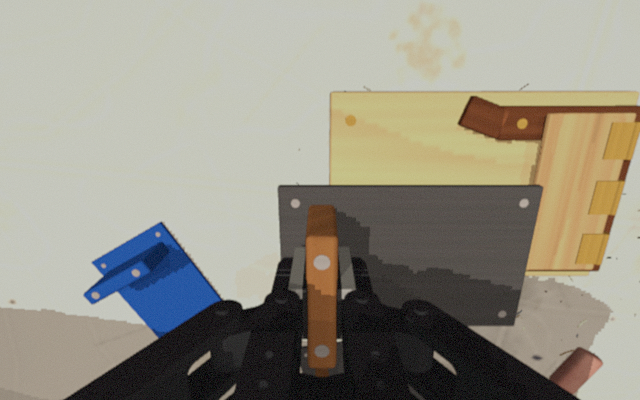

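The plate is held square. Its +y edge at row 185 runs parallel to the board's +y edge at row 92. I'll check the board's side and cheek relative to the tool from this same view.

```bash
python3 - <<'E'
from board import *
import pickle
s,c=pickle.load(open("w8.pkl","rb"))
R=Ro.from_euler("xyz",s["eef_rot"],degrees=True).as_matrix()
k,P=lines(c,s,(315,80,640,280)); L=(P-s["ee_pos"])@R
# upper edge: topmost contour px per column
up=(k[:,1]<100)&(k[:,0]>345)&(k[:,0]<625); print("upper edge fit px",np.polyfit(k[up][:,0],k[up][:,1],1)," tool", np.polyfit(L[up][:,1],L[up][:,0],1), "x at y=100", np.polyval(np.polyfit(L[up][:,1],L[up][:,0],1),100))
ne=(k[:,0]<337)&(k[:,1]>105)&(k[:,1]<175); print("near edge tool y vs x",np.polyfit(L[ne][:,0],L[ne][:,1],1))
# in-world
b=np.array([591.2,126.5]);y=np.radians(5.68);ex=np.array([np.cos(y),np.sin(y)]);ey=np.array([-ex[1],ex[0]])
B=(P[:,:2]-b)@np.c_[ex,ey]; print("board-frame upper", np.polyfit(B[up][:,0],B[up][:,1],1),"near",np.polyfit(B[ne][:,1],B[ne][:,0],1))
print("TCP in board",(s["ee_pos"][:2]-b)@np.c_[ex,ey])
E
```

```text
upper edge fit px [1.72556961e-16 9.20000000e+01]  tool [3.76797868e-04 7.45502289e+01] x at y=100 74.58790865420275
near edge tool y vs x [-0.00848741  5.79417788]
board-frame upper [5.96602527e-05 7.41645723e+01] near [-8.16940310e-03 -1.10921292e+02]
TCP in board [-116.60032069   -0.30132787]
```

play_rows --targets '[{"x":0.1,"y":0,"z":1,"turn":0},{"x":0.1,"y":0,"z":3,"turn":0},{"x":0.1,"y":0,"z":5,"turn":0},{"x":0.1,"y":0,"z":7,"turn":0},{"x":0.1,"y":0,"z":8.5,"turn":0},{"x":0.1,"y":0,"z":9.4,"turn":0},{"x":0.1,"y":0,"z":9.8,"turn":0},{"x":0.1,"y":0,"z":9.8,"turn":0},{"x":0.1,"y":0,"z":9.8,"turn":0}]'

```text
t: 9.43
ee_pos: [475.8, 115.9, 27.6]
eef_rot: [180.0, 0.0, 95.6]
force: [-0.3, 0.8, -2.1]
opening: 0.13
```

```bash
python3 - <<'E'
from plant import readout, eyes
from h import *
import pickle
s=readout.state(); c=eyes.capture("wrist"); print(s["t"],s["ee_pos"],s["eef_rot"],s["opening"],s["force"],s["torque"])
cv2.imwrite("pics/w9.png",c["img"]); pickle.dump((s,c),open("w9.pkl","wb"))
E
```

```text
9.4333 [475.75501266 115.86304572  27.64318308] [1.79994430e+02 5.64177740e-03 9.56356825e+01] 0.13037521131403537 [-0.30769382  0.7848441  -2.06120341] [-0.02110458  0.07760377  0.01797805]
```

View pics/w9.png

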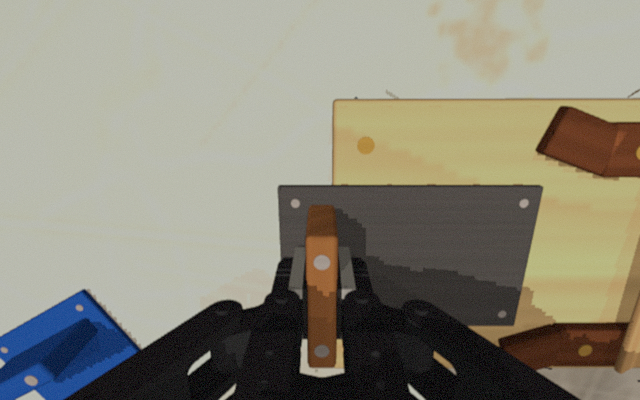

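Plate is 5 mm above the bed, with its front edge (column about 530) just short of the cheek mouths at (538,153) and (500,341). I'll check the middle line against the cheeks.

```bash
python3 - <<'E'
from h import *
import pickle
s,c=pickle.load(open("w9.pkl","rb"))
R=Ro.from_euler("xyz",s["eef_rot"],degrees=True).as_matrix()
f=lambda px,z: ((cast(c,px,z,s)-s["ee_pos"])@R).round(1)
print("up z23",f([[538,153],[607,177],[634,177]],23).tolist())
print("lo z15",f([[500,341],[557,325],[622,323]],15).tolist())
print("lo z23",f([[500,341],[557,325],[622,323]],23).tolist())
print("bed up edge z15",f([[400,99],[600,99]],15).tolist(), "near",f([[333,130]],15).tolist())
cv2.imwrite("pics/w9c.png",cv2.resize(c["img"][130:370,480:640],None,fx=2.5,fy=2.5,interpolation=cv2.INTER_CUBIC))
E
```

```text
up z23 [[51.6, 94.2, 4.6], [40.7, 127.3, 4.7], [40.7, 139.4, 4.7]]
lo z15 [[-56.8, 99.4, 12.7], [-45.9, 129.0, 12.7], [-44.6, 164.4, 12.7]]
lo z23 [[-49.7, 94.2, 4.7], [-39.4, 122.4, 4.7], [-38.1, 156.0, 4.7]]
bed up edge z15 [[74.0, 33.7, 12.6], [74.0, 121.8, 12.6]] near [[60.5, 4.3, 12.6]]
```

View pics/w9c.png

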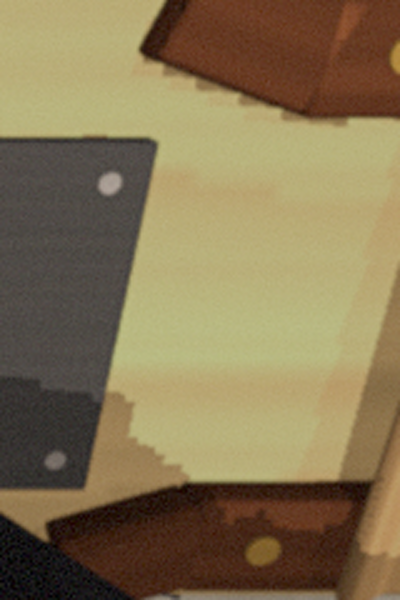

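play_rows --targets '[{"x":0,"y":0,"z":0.2,"turn":0},{"x":0,"y":0,"z":0.4,"turn":0},{"x":0,"y":0,"z":0.5,"turn":0},{"x":0,"y":0,"z":0.5,"turn":0},{"x":0,"y":0,"z":0.5,"turn":0}]'

```text
t: 9.9
ee_pos: [475.8, 116.5, 22.7]
eef_rot: [180.0, -0.0, 95.7]
force: [-0.2, 0.3, 2.6]
opening: 0.128
```

Plate is on the bed at the expected height with about 5 N of contact. Sliding in by 6 cm, so the front reaches about +44, just under the flap edge.

play_rows --targets '[{"x":0,"y":0.5,"z":0,"turn":0},{"x":0,"y":1.2,"z":0,"turn":0},{"x":0,"y":2,"z":0,"turn":0},{"x":0,"y":2.8,"z":0,"turn":0},{"x":0,"y":3.6,"z":0,"turn":0},{"x":0,"y":4.4,"z":0,"turn":0},{"x":0,"y":5,"z":0,"turn":0},{"x":0,"y":5,"z":0,"turn":0},{"x":0,"y":5,"z":0,"turn":0}]'

```text
t: 10.65
ee_pos: [526.5, 121.3, 22.8]
eef_rot: [179.9, 0.0, 95.7]
force: [2.2, 1.0, 2.4]
opening: 0.126
```

```bash
python3 - <<'E'
from plant import readout, eyes
from h import *
import pickle
s=readout.state(); c=eyes.capture("wrist"); print(s["t"],s["ee_pos"],s["eef_rot"],s["opening"],s["force"],s["torque"])
cv2.imwrite("pics/w10.png",c["img"]); pickle.dump((s,c),open("w10.pkl","wb"))
b=np.array([591.2,126.5]);y=np.radians(5.68);ex=np.array([np.cos(y),np.sin(y)]);ey=np.array([-ex[1],ex[0]])
print("TCP in board",(s["ee_pos"][:2]-b)@np.c_[ex,ey])
E
```

```text
10.65 [526.51911404 121.34546973  22.75442999] [1.79879342e+02 6.26989719e-03 9.56746249e+01] 0.12581066125665366 [2.20936474 1.03975657 2.40869436] [ 0.08636915 -0.31077262 -0.00531508]
TCP in board [-64.87347061   1.27240032]
```

View pics/w10.png

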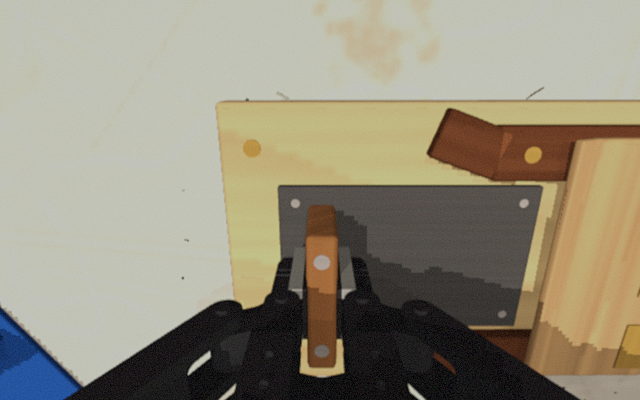

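The plate is between the cheeks. Its front edge is at columns 515–541 and the flap edge is just ahead. An enlarged crop will show the side gaps.

```bash
python3 - <<'E'
from h import *
import pickle
s,c=pickle.load(open("w10.pkl","rb"))
R=Ro.from_euler("xyz",s["eef_rot"],degrees=True).as_matrix()
f=lambda px,z: ((cast(c,px,z,s)-s["ee_pos"])@R).round(1)
cv2.imwrite("pics/w10c.png",cv2.resize(c["img"][160:360,440:600],None,fx=3,fy=3,interpolation=cv2.INTER_CUBIC))
E
```

```text
(no output)
```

View pics/w10c.png

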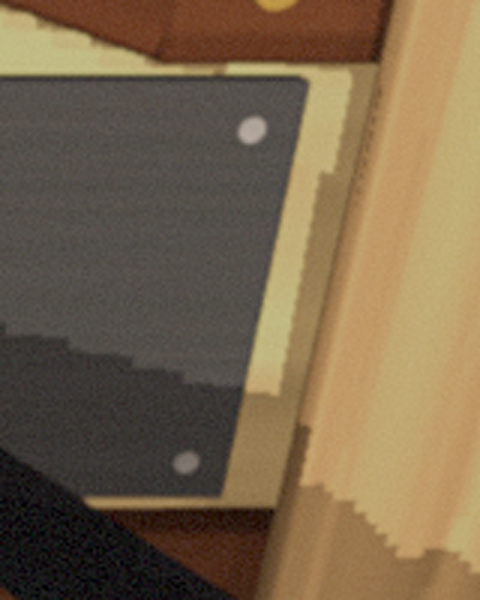

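```bash
python3 - <<'E'
from h import *
import pickle
s,c=pickle.load(open("w10.pkl","rb"))
R=Ro.from_euler("xyz",s["eef_rot"],degrees=True).as_matrix()
f=lambda px,z: ((cast(c,px,z,s)-s["ee_pos"])@R).round(1).tolist()
print(f([[520,181.0]],23),f([[520,185.3]],19),f([[505,325.3]],19),f([[525,329]],15),f([[541,186],[514,325]],19))
E
```

```text
[[40.1, 85.8, -0.1]] [[37.0, 88.6, 3.9]] [[-39.1, 94.7, 4.0]] [[-44.7, 108.5, 8.0]] [[36.6, 98.1, 4.0], [-38.9, 99.4, 4.0]]
```

Gap is 3.1 mm on +y and 5.6 mm on −y, so I shift 1 mm toward −y and continue under the flap.

play_rows --targets '[{"x":-0.1,"y":0,"z":0,"turn":0},{"x":-0.1,"y":0.4,"z":0,"turn":0},{"x":-0.1,"y":1,"z":0,"turn":0},{"x":-0.1,"y":1.7,"z":0,"turn":0},{"x":-0.1,"y":2.4,"z":0,"turn":0},{"x":-0.1,"y":3,"z":0,"turn":0},{"x":-0.1,"y":3.5,"z":0,"turn":0},{"x":-0.1,"y":3.5,"z":0,"turn":0},{"x":-0.1,"y":3.5,"z":0,"turn":0}]'

```text
t: 11.45
ee_pos: [558.9, 123.3, 22.8]
eef_rot: [-179.9, -0.0, 95.7]
force: [-3.8, -0.3, 9.0]
opening: 0.126
```

```bash
python3 - <<'E'
from plant import readout, eyes
from h import *
import pickle
s=readout.state(); c=eyes.capture("wrist"); print(s["t"],s["ee_pos"],s["eef_rot"],s["opening"],s["force"],s["torque"])
cv2.imwrite("pics/w11.png",c["img"]); pickle.dump((s,c),open("w11.pkl","wb"))
b=np.array([591.2,126.5]);y=np.radians(5.68);ex=np.array([np.cos(y),np.sin(y)]);ey=np.array([-ex[1],ex[0]])
print("TCP in board",(s["ee_pos"][:2]-b)@np.c_[ex,ey])
c=eyes.capture("scene"); cv2.imwrite("pics/s11.png",cv2.resize(c["img"][100:270,200:360],None,fx=3.5,fy=3.5,interpolation=cv2.INTER_CUBIC))
E
```

```text
11.45 [558.94482114 123.31208081  22.76587424] [-1.79876301e+02 -1.15776520e-02  9.56648648e+01] 0.12632176030706466 [-3.76434805 -0.27992184  8.99582565] [-0.06622961  0.54407821  0.07444531]
TCP in board [-3.24123277e+01  2.01055069e-02]
```

View pics/w11.png

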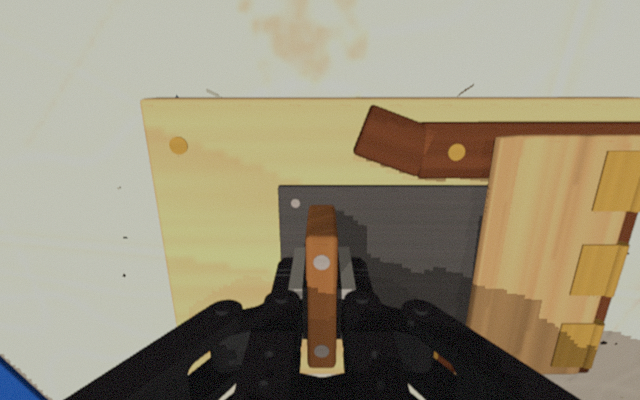

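View pics/s11.png

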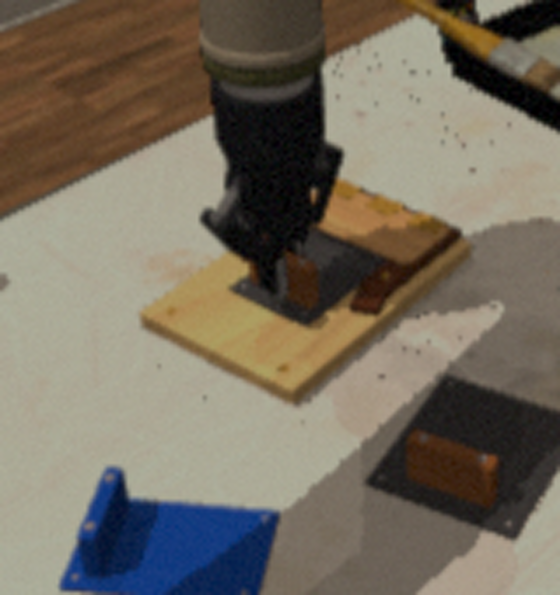

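The plate is under the flap with its front about 23 mm short of the stop and centred, and the flap looks shut. Pushing on slowly.

play_rows --targets '[{"x":0,"y":0.4,"z":0,"turn":0},{"x":0,"y":0.8,"z":0,"turn":0},{"x":0,"y":1.2,"z":0,"turn":0},{"x":0,"y":1.6,"z":0,"turn":0},{"x":0,"y":1.9,"z":0,"turn":0},{"x":0,"y":2.1,"z":0,"turn":0},{"x":0,"y":2.1,"z":0,"turn":0}]'

```text
t: 12.13
ee_pos: [579.0, 125.3, 22.8]
eef_rot: [-179.8, -0.0, 95.7]
force: [-6.4, -1.8, 12.2]
opening: 0.132
```

play_rows --targets '[{"x":0,"y":0.1,"z":0,"turn":0},{"x":0,"y":0.2,"z":0,"turn":0},{"x":0,"y":0.2,"z":0,"turn":0},{"x":0,"y":0.2,"z":0,"turn":0}]'

```text
t: 12.47
ee_pos: [580.5, 125.4, 22.8]
eef_rot: [-179.7, -0.0, 95.7]
force: [-8.0, -0.2, 13.0]
opening: 0.135
```

play_rows --targets '[{"x":0,"y":0.1,"z":0,"turn":0},{"x":0,"y":0.2,"z":0,"turn":0},{"x":0,"y":0.2,"z":0,"turn":0},{"x":0,"y":0.2,"z":0,"turn":0}]'

```text
t: 12.8
ee_pos: [580.5, 125.4, 22.8]
eef_rot: [-179.5, -0.0, 95.7]
force: [-13.7, -1.2, 18.1]
opening: 0.13
```

It has reached the stop: commanded 2 mm more, it did not advance, and the push force rose. I'll ease the forward push and some of the down force, then check.

play_rows --targets '[{"x":0,"y":-0.1,"z":0,"turn":0},{"x":0,"y":-0.2,"z":-0.05,"turn":0},{"x":0,"y":-0.2,"z":-0.05,"turn":0},{"x":0,"y":-0.2,"z":-0.05,"turn":0},{"x":0,"y":-0.2,"z":-0.05,"turn":0},{"x":0,"y":-0.2,"z":-0.05,"turn":0}]'

```text
t: 13.3
ee_pos: [580.5, 125.4, 22.8]
eef_rot: [-179.7, -0.0, 95.7]
force: [-7.9, -0.7, 9.4]
opening: 0.126
```

```bash
python3 - <<'E'
from plant import readout, eyes
from h import *
import pickle
b=np.array([591.2,126.5]);y=np.radians(5.68);ex=np.array([np.cos(y),np.sin(y)]);ey=np.array([-ex[1],ex[0]])
for i in range(3):
    s=readout.state(); c=eyes.capture("wrist"); print(s["t"],s["ee_pos"],s["eef_rot"],s["opening"],s["force"],s["torque"])
print("TCP in board",(s["ee_pos"][:2]-b)@np.c_[ex,ey])
cv2.imwrite("pics/w12.png",c["img"]); pickle.dump((s,c),open("w12.pkl","wb"))
cc=eyes.capture("scene"); cv2.imwrite("pics/s12.png",cv2.resize(cc["img"][130:230,220:360],None,fx=5,fy=5,interpolation=cv2.INTER_CUBIC))
E
```

```text
13.3 [580.50876548 125.36313095  22.7823204 ] [-1.79734539e+02 -3.28877879e-03  9.56730603e+01] 0.12599262802500433 [-7.94687563 -0.73983133  9.39915666] [-0.17714246  1.06112941  0.04081071]
13.35 [580.52151487 125.38100712  22.80810935] [-1.79738040e+02 -3.99362470e-03  9.56705495e+01] 0.1328814573950899 [-6.8628131  -0.58953699  6.91684748] [-0.2267922   1.05273113  0.02156274]
13.4 [580.52329915 125.37644479  22.80670253] [-1.79736899e+02 -4.41855588e-03  9.56739751e+01] 0.12808015058582087 [-7.47026513 -1.19324761  7.2154419 ] [-0.11641546  1.0640113   0.01196706]
TCP in board [-10.73548111  -0.06134001]
```

View pics/w12.png

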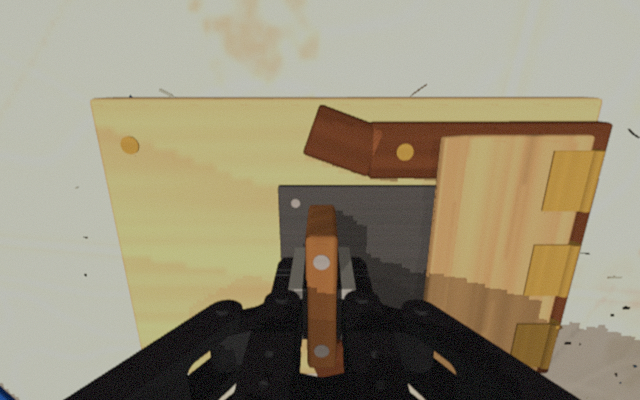

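View pics/s12.png

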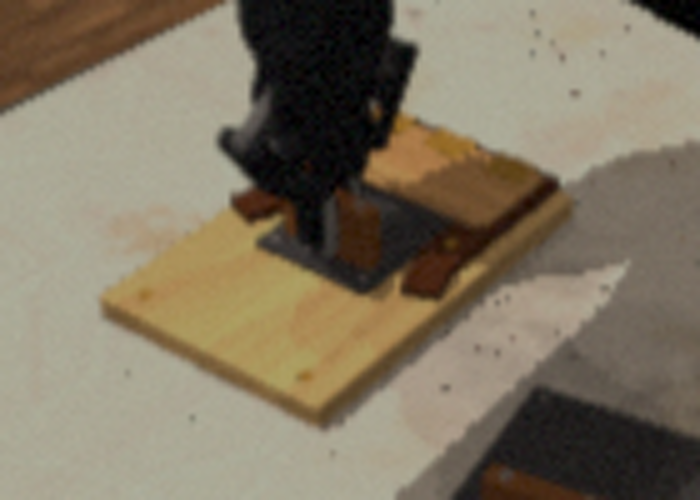

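Home: TCP at board x −10.7 (−10 expected), y −0.1, yaw 95.67−90 = 5.67° against the board's 5.68°, and the flap lies shut. I'll add a touch of down pressure for margin and let it settle.

play_rows --targets '[{"x":0,"y":0,"z":0.03,"turn":0},{"x":0,"y":0,"z":0.03,"turn":0},{"x":0,"y":0,"z":0.03,"turn":0},{"x":0,"y":0,"z":0.03,"turn":0},{"x":0,"y":0,"z":0.03,"turn":0},{"x":0,"y":0,"z":0.03,"turn":0},{"x":0,"y":0,"z":0.03,"turn":0},{"x":0,"y":0,"z":0.03,"turn":0},{"x":0,"y":0,"z":0.03,"turn":0},{"x":0,"y":0,"z":0.03,"turn":0}]'

```text
t: 14.33
ee_pos: [580.5, 125.4, 22.8]
eef_rot: [-179.7, -0.0, 95.7]
force: [-8.2, -0.3, 11.6]
opening: 0.128
```

```bash
python3 - <<'E'
from plant import readout, eyes
from h import *
for i in range(5):
    s=readout.state(); c=eyes.capture("top"); print(s["t"],s["ee_pos"].round(2),s["eef_rot"].round(2),round(s["opening"],3),s["force"].round(1),abs(s["joint_velocities"]).max().round(2))
cv2.imwrite("pics/t13.png",cv2.resize(c["img"][100:300,220:440],None,fx=3,fy=3,interpolation=cv2.INTER_CUBIC))
E
```

```text
14.3333 [580.53 125.37  22.79] [-1.7974e+02 -1.0000e-02  9.5670e+01] 0.128 [-8.2 -0.3 11.6] 0.09
14.3833 [580.52 125.38  22.79] [-1.7974e+02 -1.0000e-02  9.5670e+01] 0.127 [-8.  -0.9 12.3] 0.08
14.4333 [580.54 125.39  22.79] [-1.7975e+02 -1.0000e-02  9.5670e+01] 0.13 [-8.2 -1.2 11.5] 0.07
14.4833 [580.52 125.37  22.79] [-1.7974e+02 -1.0000e-02  9.5670e+01] 0.13 [-8.3 -0.5 10.7] 0.07
14.5333 [580.52 125.36  22.8 ] [-1.7974e+02 -1.0000e-02  9.5670e+01] 0.13 [-8.8 -0.8 11.2] 0.08
```

View pics/t13.png

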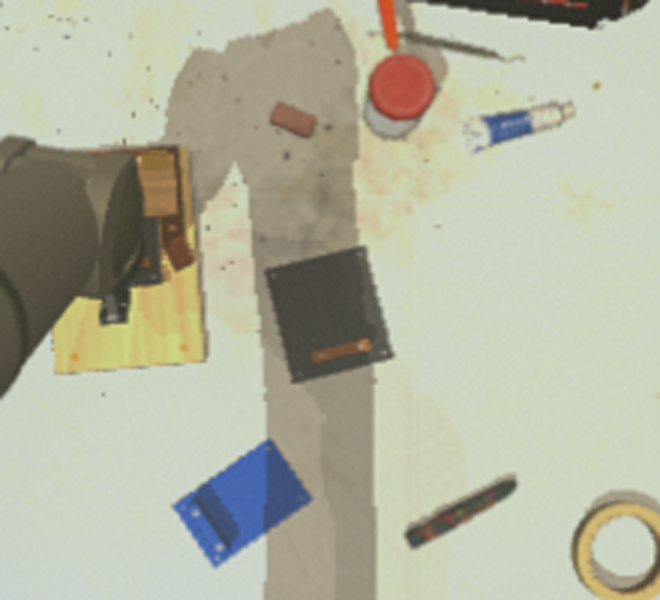

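Readings are steady: about 11.5 N up at the wrist plus the plate's 2.7 N weight gives roughly 14 N on the bed. The wide plate, eraser, jar and tube are where they were, so I'm handing in.

```bash
python3 - <<'E'
from plant import arm,readout
print(arm.close_job()); s=readout.state(); print(s["t"],s["ee_pos"],s["force"])
E
```

```text
the job is handed in; nothing more can be done
None
the job is handed in; nothing more can be done
```

I gripped the narrow plate (measured about 118×74 mm) by its batten and slid it along the bed, between the cheeks and under the flap, to the stop. I handed the job in at 14.5 s, still holding it; no verdict is reported.

- **Home position:** a further 2 mm of commanded push gave no movement and the push force rose. The tool ended at board x −10.7 mm against −10 expected, which puts the front edge within about 1 mm of the stop.
- **Alignment:** the plate sits about 1 mm from the channel's middle line. The tool's yaw matches the board's within 0.1°, and its tilt is about 0.3°.
- **Pressure:** the wrist read a steady 11–12 N up plus the plate's 2.7 N weight, so about 14 N on the bed. That is somewhat above one kilogram's weight but inside the 6–40 N range. About 8 N of forward push on the stop remained.
- **Flap and surroundings:** the flap looked shut in the pictures, though I did not measure its angle. In the last top view, the wide plate, jar, tube, eraser and blue look-alike appeared unmoved.
- **Disagreements:** the first hand-picked board pose from the top camera differed from the wrist camera's by about 2 mm and 0.7°. I used the wrist camera's. The cheek gaps measured before the flap summed to 8.7 mm instead of 7, so I shifted the plate 1 mm toward the middle.

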